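# Set the stock tags on the ring board

## Task

Each of the four bins on the stock board has a hinged flip tag in front of it. Push the tags over gently with the fingertips so that only a full bin (one holding a stack of three rings) shows the face with the raised ring, its tag leaning back towards the bin, and the bins with fewer rings show the face with the bar, their tags leaning towards the robot. Leave alone any tag that is already right, and do not lift or shift the rings or the loose things beside the board.

Things in the scene. Friction and masses are not known exactly. Their poses are not given: they have to be found in the camera images.
- board: grey stock board fixed to the bench, 230 mm (x) by 375 mm (y), plate 10 mm thick. Origin: centre of its underside; x away from the robot, y left along the bins. Far side: four shallow bins, 90 mm apart, rims 14 mm above the plate, centres at x = +55 mm, y = -135, -45, +45, +135 mm. Near side: a flip-tag stand before each bin, hinge line at x = -85 mm.
- stand_1: fixed steel stand of flip tag 1, 44 mm (x) by 76 mm (y), cheeks 40 mm high; its place on the board varies. Origin: centre of its underside, on the plate (10 mm above the bench); x points straight to its bin, y along the hinge. The tag's hinge axis runs along y, 35 mm above the origin.
- tag_1 (a joint): flip tag 1: 60 g aluminium plate, 60 mm wide, 4 mm thick, free edge 58 mm from the hinge. 0 = leans 40 deg from upright to -x of its stand (robot side), raised-bar face up; 0.7 = upright; 1.4 = leans 40 deg to +x (its bin), face with raised ring (38 mm) up. At rest the free edge is 37 mm out from the hinge line, 44 mm above it. No spring: past upright it falls on to the other rest.
- bin_1 (a point): centre of the floor of the bin that belongs to flip tag 1, 140 mm beyond the hinge line along the stand's x
- stand_2: fixed steel stand of flip tag 2, 44 mm (x) by 76 mm (y), cheeks 40 mm high; its place on the board varies. Origin: centre of its underside, on the plate (10 mm above the bench); x points straight to its bin, y along the hinge. The tag's hinge axis runs along y, 35 mm above the origin.
- tag_2 (a joint): flip tag 2: 60 g aluminium plate, 60 mm wide, 4 mm thick, free edge 58 mm from the hinge. 0 = leans 40 deg from upright to -x of its stand (robot side), raised-bar face up; 0.7 = upright; 1.4 = leans 40 deg to +x (its bin), face with raised ring (38 mm) up. At rest the free edge is 37 mm out from the hinge line, 44 mm above it. No spring: past upright it falls on to the other rest.
- bin_2 (a point): centre of the floor of the bin that belongs to flip tag 2, 140 mm beyond the hinge line along the stand's x
- stand_3: fixed steel stand of flip tag 3, 44 mm (x) by 76 mm (y), cheeks 40 mm high; its place on the board varies. Origin: centre of its underside, on the plate (10 mm above the bench); x points straight to its bin, y along the hinge. The tag's hinge axis runs along y, 35 mm above the origin.
- tag_3 (a joint): flip tag 3: 60 g aluminium plate, 60 mm wide, 4 mm thick, free edge 58 mm from the hinge. 0 = leans 40 deg from upright to -x of its stand (robot side), raised-bar face up; 0.7 = upright; 1.4 = leans 40 deg to +x (its bin), face with raised ring (38 mm) up. At rest the free edge is 37 mm out from the hinge line, 44 mm above it. No spring: past upright it falls on to the other rest.
- bin_3 (a point): centre of the floor of the bin that belongs to flip tag 3, 140 mm beyond the hinge line along the stand's x
- stand_4: fixed steel stand of flip tag 4, 44 mm (x) by 76 mm (y), cheeks 40 mm high; its place on the board varies. Origin: centre of its underside, on the plate (10 mm above the bench); x points straight to its bin, y along the hinge. The tag's hinge axis runs along y, 35 mm above the origin.
- tag_4 (a joint): flip tag 4: 60 g aluminium plate, 60 mm wide, 4 mm thick, free edge 58 mm from the hinge. 0 = leans 40 deg from upright to -x of its stand (robot side), raised-bar face up; 0.7 = upright; 1.4 = leans 40 deg to +x (its bin), face with raised ring (38 mm) up. At rest the free edge is 37 mm out from the hinge line, 44 mm above it. No spring: past upright it falls on to the other rest.
- bin_4 (a point): centre of the floor of the bin that belongs to flip tag 4, 140 mm beyond the hinge line along the stand's x
- stack_low_c (a point): lowest ring of the stack of three: loose steel bearing ring, 68 mm outside, 20 mm high; the point is its centre, half-way up. Its bin varies.
- stack_mid_c (a point): middle ring of the stack of three: loose steel bearing ring, 66 mm outside, 18 mm high; the point is its centre, half-way up. Its bin varies.
- stack_top_c (a point): top ring of the stack of three: loose steel bearing ring, 66 mm outside, 16 mm high; the point is its centre, half-way up. Its bin varies.
- pair_low_c (a point): lower ring of the stack of two: loose steel bearing ring, 64 mm outside, 22 mm high; the point is its centre, half-way up. Its bin varies.
- pair_top_c (a point): upper ring of the stack of two: loose steel bearing ring, 64 mm outside, 18 mm high; the point is its centre, half-way up. Its bin varies.
- single_1_c (a point): ring lying alone in a bin: loose steel bearing ring, 70 mm outside, 24 mm high; the point is its centre, half-way up. Its bin varies.
- single_2_c (a point): ring lying alone in a bin: loose steel bearing ring, 62 mm outside, 20 mm high; the point is its centre, half-way up. Its bin varies.
- by_v_block_c (a point): grey steel V-block, 40 x 48 x 34 mm, standing loose on the bench beside the board; the point is its centre
- by_setting_ring_6_c (a point): small loose bearing ring, 50 mm outside, 16 mm high, on the bench beside the board, in no bin; the point is its centre
- by_plug_gauge_1_c (a point): plug gauge, a rod 22 mm thick and 104 mm long lying loose on the bench left of the board; the point is its centre

How it is judged:
By the outcome, as a careful person would: the job done as asked, in the order asked, and still so for the second after the job is handed in, with the robot touching nothing.
It also fails if it takes over 61 s, if anything falls off the work surface, if the arm or the gripper's body presses on something with over 40 N, if the wrist force passes 120 N, or if a joint passes its speed limit or range.

## Robot

A 6-joint arm with a two-finger parallel gripper is mounted at the origin on the work surface; the furniture and walls round the work are solid. World frame = base frame: x ahead of the robot, y to its left, z up, the work surface at z = 0. Lengths are in m, angles in degrees, forces in N, time in s.
With the tool pointing down it reaches from about 0.35 to 0.85 m from the base axis. Payload 8.1 kg.
Tool frame: the origin (TCP) lies at the very end of the fingers, on their centre line; the grasp point (between the pads) lies bot.pinch_z behind it (bot.pinch_z is the distance from the TCP to the grasp point, in m); z points along the fingers, x is the direction in which the jaws open and shut, and the axes are right-handed (so a half turn about z gives the same grasp; the last joint's range is limited). The gripper opens to 93 mm and grips with 3 to 60 N. Pads are 15 mm wide; open, the fingers measure 128 mm over their backs; the gripper's body (75 mm by 188 mm) begins 65 mm behind the grasp point.
Start: joints at [61.341, 7.471, 85.268, -0, 87.261, -4.893], TCP at [0.242, 0.549, 0.219] pointing down, gripper open.
Joint ranges: [-169.43, 169.43], [-51.17, 129.36], [1.28, 143.12], [-76.62, 256.62], [0, 156.53], [-152.29, 152.29]. Speed limits (degrees/s): [136.94, 136.94, 159.86, 180, 180, 180].

## Interface

Orientations are given as [roll, pitch, yaw] about the fixed x, y, z axes, in that order (R = Rz(yaw) Ry(pitch) Rx(roll)).
In Python, from plant import bot gives the robot as it stands.
- The arm moves only by the tool apply_moves, never from a script. Its argument "deltas" is a list of rows, each an object with "offset": the shift along the tool's x, y, z in cm, a list of three; "turn": the turn about the tool's z in rad. A call has exactly 10 rows; each row is the pose to reach, as a shift and turn from the pose measured when the call began, along the tool's axes at that moment; what a row does not reach only later rows make up. A row lasts 1/10 s, in which the tool goes at most 50 mm and 8.59 degrees, less where a joint would pass 70% of its speed; a pose out of reach is approached as far as the arm can. A call with a gripper value outside its range is refused whole. "fingers" is the finger opening in cm, from 0 to 9.3, set as the call begins (left out, the last holds). The fingers move at their own pace and stop on an object; "force" is the grip in N (left out, the last holds). Time passes only in rows, so rows that repeat a pose let the fingers close, or fill a call up. It gives the time, the measured TCP pose, the force and the opening at its end, in the units of the state.
- bot.observe(): the state, without advancing time (a new reading comes with each control period).
- bot.get_image(name): name is "scene" or "top"; returns a dict with "img" (420x560x3 uint8, blue, green, red), "intrinsics" (3x3 intrinsics, pixels), "D" ([k1, k2, p1, p2, k3] as OpenCV has them; the pictures are not rectified), "world_from_camera" (4x4, takes a point from camera to world coordinates). Camera axes: x right, y up, looking along -z (the intrinsics and any distortion apply to the point x, -y, -z); pixel columns grow to the right and rows downward; lengths in m; the calibration is good to about 2 mm. A picture is of the moment at which its call begins. There is no depth.
- bot.job_done(): hands the job in, once; it reports no verdict.
The state is a dict: "clock": time; "joints": joint angles; "dq": joint speeds; "effort": joint torques, N m; "position": TCP position; "tool_rot": TCP orientation; "contact_force": force on the tool from outside, world axes, zero at the start; "wrist_torque": the same for the moment, N m; "width": opening from 0.0 (shut) to 1.0 (fully open).
Only numpy, scipy, OpenCV 4.12 (cv2) and the standard library are available. Lean on these libraries where they do the work, as an engineer would, in place of code of your own. Each camera call takes 0.05 s, during which the arm holds its last target. There are 200 camera calls.

## Working session

There is one attempt and no reset: what is moved stays moved. The work goes in short steps, Python scripts to look and compute and a tool call to move; the robot and the scene stay as the last step left them, time stands still between calls to the robot, and variables do not carry over. Pictures are saved under pics/ and viewed, about 8 in all and at most 12, crops included, and the job is handed in when it is done.

Besides the shell and the picture viewer there is one more tool, called as name(argument=value, ...) on one line, values as JSON. apply_moves: Moves the arm, as the interface text tells. Its arguments: {"type":"object","properties":{"deltas":{"type":"array","items":{"type":"object","properties":{"offset":{"type":"array","items":{"type":"number"}},"turn":{"type":"number"}}}},"fingers":{"type":"number"},"force":{"type":"number"}},"required":["deltas"]}

```bash
mkdir -p pics
cat > h.py <<'E'
import numpy as np, cv2
from plant import bot
def grab(n,f):
    d=bot.get_image(n); cv2.imwrite(f,d["img"]); np.savez(f[:-4]+".npz",K=d["intrinsics"],D=d["D"],T=d["world_from_camera"]); return d
def ray(f,uv,z):
    c=np.load(f[:-4]+".npz"); p=cv2.undistortPoints(np.array([[uv]],float),c["K"],c["D"])[0,0]
    T=c["T"]; v=T[:3,:3]@np.array([p[0],-p[1],-1]); o=T[:3,3]; return o+v*(z-o[2])/v[2]
def proj(f,P):
    c=np.load(f[:-4]+".npz"); T=c["T"]; q=(np.atleast_2d(P)-T[:3,3])@T[:3,:3]; q=q*[1,-1,-1]
    return cv2.projectPoints(q,np.zeros(3),np.zeros(3),c["K"],c["D"])[0][:,0]
E
python3 - <<'E'
from h import *
for n in("scene","top"):
    d=grab(n,f"pics/{n}0.png"); print(n,d["world_from_camera"].round(3).tolist())
print(bot.observe(), bot.pinch_z)
E
```

```text
scene [[0.787, 0.392, -0.477, 0.105], [-0.617, 0.479, -0.624, -0.784], [-0.016, 0.785, 0.619, 0.65], [0.0, 0.0, 0.0, 1.0]]
top [[0.01, 0.99, -0.143, 0.435], [-1.0, 0.009, -0.004, -0.147], [-0.003, 0.143, 0.99, 1.138], [0.0, 0.0, 0.0, 1.0]]
{'clock': 0.1, 'joints': array([ 6.13385806e+01,  7.51036617e+00,  8.53226303e+01,  1.35314602e-03,
        8.72628817e+01, -4.89322167e+00]), 'dq': array([-0.08577067, -0.09988687, -0.13712749, -0.02095495, -0.01931845,
        0.04465774]), 'effort': array([ 1.32325378e-03, -5.61345112e+01, -4.93093729e+01,  7.70126260e-02,
        2.92678090e-02, -6.83876260e-05]), 'position': array([0.24154602, 0.54866589, 0.21770061]), 'tool_rot': array([-1.79990475e+02,  9.54135191e-02,  6.62317445e+01]), 'contact_force': array([-0.58738036,  0.6753164 , -0.31635004]), 'wrist_torque': array([-0.00651338, -0.00376852,  0.02954362]), 'width': 0.999110413564265} 0.0188
```

View pics/top0.png

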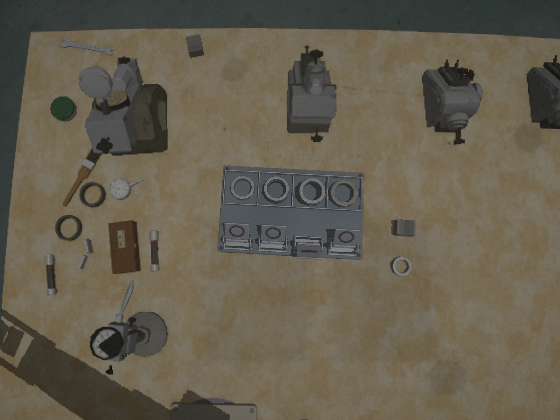

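View pics/scene0.png

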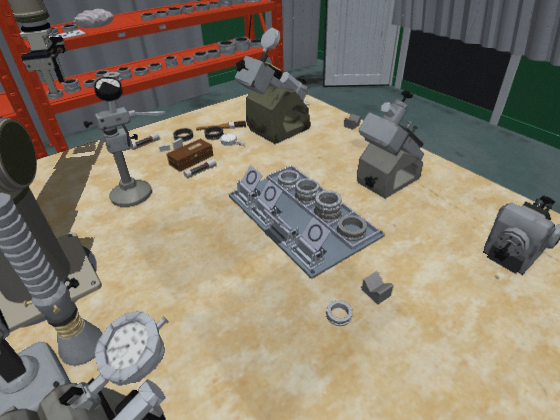

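The top view has the board at about columns 219–363, rows 167–259. Tags at columns 236, 272 and 346 seem to show the ring, and the one at 309 the bar. Next I'll enlarge both views.

Run:
```python
import cv2
t=cv2.imread("pics/top0.png")[160:265,212:370]; s=cv2.imread("pics/scene0.png")[155:280,220:390]
cv2.imwrite("pics/topc.png",cv2.resize(t,None,fx=5,fy=5,interpolation=cv2.INTER_CUBIC))
cv2.imwrite("pics/scenec.png",cv2.resize(s,None,fx=4.7,fy=4.7,interpolation=cv2.INTER_CUBIC))
```

```text
(no output)
```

View pics/topc.png

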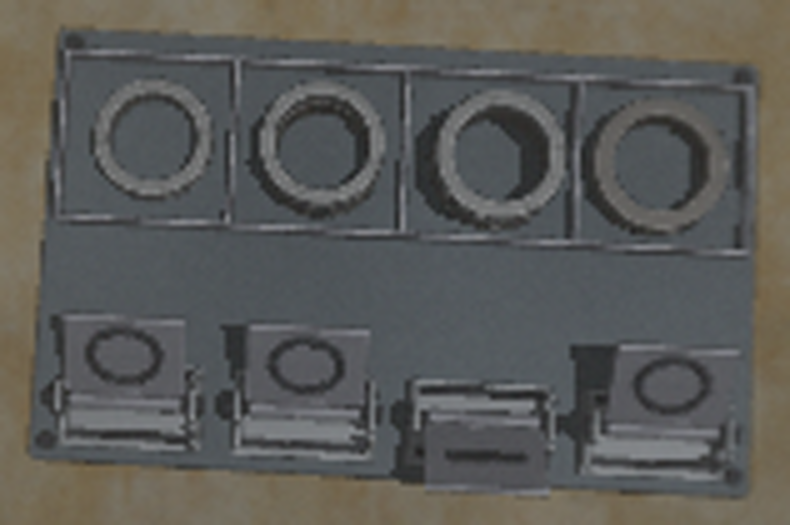

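View pics/scenec.png

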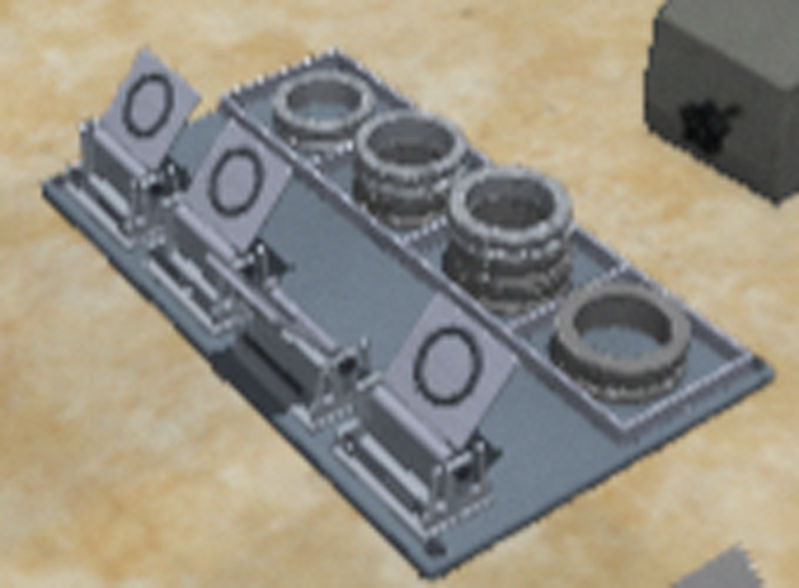

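Bins from left to right hold 1, 2, 3 and 1 rings. The tags show ring, ring, bar, ring, so all four are wrong. Now I'll measure their positions.

Run:
```python
from h import *
f="pics/top0.png"
R=lambda u,z: ray(f,(u[0]/5+212-.4,u[1]/5+160-.4),z)
c=[R(u,.01) for u in[(58,30),(757,68),(745,495),(30,460)]]
for a in c: print(a.round(4))
print("sides",[np.linalg.norm(c[i]-c[i-1]).round(4) for i in range(4)])
ctr=sum(c)/4; d=(c[0]-c[1])+(c[3]-c[2]); yaw=np.arctan2(d[1],d[0])-np.pi/2
print("centre",ctr,"yaw",np.degrees(yaw))
ex=np.array([np.cos(yaw),np.sin(yaw),0]);ey=np.array([-ex[1],ex[0],0])
for n,a,b,s in[("A",(67,313),(187,320),1),("B",(248,325),(370,330),1),("C",(426,490),(550,495),-1),("D",(614,345),(740,352),1)]:
    p,q=R(a,.089),R(b,.089); m=(p+q)/2; h=m-s*.037*ex-ctr
    print(n,m.round(4),"w",np.linalg.norm(p-q).round(4),"edge ang",np.degrees(np.arctan2(*(p-q)[:2][::-1]))-90,"hinge in board",(h@ex).round(4),(h@ey).round(4))
for n,u,z in [("A",(152,138),.034),("B",(322,145),.054),("C",(501,155),.068),("D",(659,165),.038)]:
    h=R(u,z)-ctr; print(n,(h@ex).round(4),(h@ey).round(4))
```

```text
[ 0.7201 -0.0118  0.01  ]
[ 0.7031 -0.3847  0.01  ]
[ 0.4766 -0.3739  0.01  ]
[ 0.4913 -0.0032  0.01  ]
sides [np.float64(0.229), np.float64(0.3733), np.float64(0.2268), np.float64(0.371)]
centre [ 0.5977799  -0.19337846  0.01      ] yaw -2.44743808874148
A [ 0.5575 -0.0586  0.089 ] w 0.0585 edge ang -2.7845010466696323 hinge in board -0.083 0.1329
B [ 0.5529 -0.1471  0.089 ] w 0.0592 edge ang -1.8132189659218199 hinge in board -0.0838 0.0443
C [ 0.4739 -0.2339  0.089 ] w 0.0597 edge ang -1.8329950767467977 hinge in board -0.085 -0.0458
D [ 0.5443 -0.326   0.089 ] w 0.0615 edge ang -2.7056555008538226 hinge in board -0.0848 -0.1348
A 0.0537 0.1308
B 0.0506 0.0427
C 0.0474 -0.0472
D 0.0525 -0.1313
```

Run:
```python
from h import *
t,s="pics/top0.png","pics/scene0.png"
print("stand base",ray(t,(148,333),0),ray(s,(130,192),0))
def tri(a,b):
    p0,p1=ray(t,a,0),ray(t,a,.5);q0,q1=ray(s,b,0),ray(s,b,.5)
    A=np.stack([p1-p0,-(q1-q0)],1);k=np.linalg.lstsq(A,q0-p0,rcond=None)[0]
    P,Q=p0+k[0]*(p1-p0),q0+k[1]*(q1-q0);return (P+Q)/2,np.linalg.norm(P-Q)
print("dial",tri((105,342),(107,90)))
print("micro",tri((95,82),(271,38)), "vise mid", tri((315,55),(403,98)))
print("TCP proj",proj(t,[bot.observe()["position"],[.242,.549,.35]]),proj(s,[bot.observe()["position"],[.242,.549,.35],[0,0,0],[0,0,.5]]))
# path: A approach
ctr=np.array([.5978,-.1934]);y=np.radians(-2.4);ex=np.array([np.cos(y),np.sin(y)]);ey=np.array([-ex[1],ex[0]])
for n,v,x in(("A",.134,.06),("B",.0446,.06),("C",-.0455,-.06),("D",-.135,.06)): print(n,"hinge",(ctr-.0845*ex+v*ey).round(4),"start",(ctr+(x-.0845)*ex+v*ey).round(4))
```

```text
stand base [0.27948734 0.17355068 0.        ] [0.28230226 0.19465735 0.        ]
dial (array([0.30157851, 0.16935327, 0.30794189]), np.float64(0.0016947361229741095))
micro (array([0.81660378, 0.21709509, 0.3227104 ]), np.float64(0.0038172737950608426)) vise mid (array([ 0.90848681, -0.23283933,  0.25195749]), np.float64(0.006832077730616846))
TCP proj [[-46.95519488 356.47275437]
 [-93.26068562 367.20974971]] [[  58.3758841    87.55793748]
 [  41.76935699   43.51058762]
 [  38.65264494  280.36071808]
 [-100.00262365   52.45837279]]
A hinge [ 0.519 -0.056] start [ 0.5789 -0.0585]
B hinge [ 0.5152 -0.1453] start [ 0.5752 -0.1478]
C hinge [ 0.5115 -0.2353] start [ 0.4515 -0.2328]
D hinge [ 0.5077 -0.3247] start [ 0.5677 -0.3273]
```

apply_moves(deltas=[{"offset": [0, 0, -4], "turn": 0}, {"offset": [0, 0, -8], "turn": 0}, {"offset": [0, 0, -12], "turn": 0}, {"offset": [0, 0, -16], "turn": 0}, {"offset": [0, 0, -20], "turn": 0}, {"offset": [-2, 2.6, -22], "turn": -0.04}, {"offset": [-4, 5.3, -22], "turn": -0.08}, {"offset": [-6.5, 8.5, -22], "turn": -0.12}, {"offset": [-9, 11.8, -22], "turn": -0.16}, {"offset": [-11.5, 15, -22], "turn": -0.2}], fingers=0, force=20)

```text
clock: 1.1
position: [0.333, 0.3818, 0.4374]
tool_rot: [-180.0, 0.1, 77.8]
contact_force: [0.2, 0.4, -0.5]
width: 0.191
```

apply_moves(deltas=[{"offset": [-3.8, 3.3, 0], "turn": -0.02}, {"offset": [-7.6, 6.7, 0], "turn": -0.04}, {"offset": [-11.3, 10, 0], "turn": -0.06}, {"offset": [-15.1, 13.3, 0], "turn": -0.08}, {"offset": [-18.9, 16.6, 0], "turn": -0.1}, {"offset": [-22.7, 20, 0], "turn": -0.12}, {"offset": [-26.5, 23.3, 0], "turn": -0.14}, {"offset": [-30.2, 26.6, 0], "turn": -0.15}, {"offset": [-34, 30, 0], "turn": -0.16}, {"offset": [-37.8, 33.3, 0], "turn": -0.171}])

```text
clock: 2.1
position: [0.5767, -0.0554, 0.4375]
tool_rot: [-179.9, 0.1, 87.6]
contact_force: [0.1, 0.6, 0.9]
width: 0.002
```

apply_moves(deltas=[{"offset": [-0.3, 0.3, 4.5], "turn": 0}, {"offset": [-0.3, 0.3, 9], "turn": 0}, {"offset": [-0.3, 0.3, 13.5], "turn": 0}, {"offset": [-0.3, 0.3, 18], "turn": 0}, {"offset": [-0.3, 0.3, 22.5], "turn": 0}, {"offset": [-0.3, 0.3, 26], "turn": 0}, {"offset": [-0.3, 0.3, 29], "turn": 0}, {"offset": [-0.3, 0.3, 31], "turn": 0}, {"offset": [-0.3, 0.3, 31.5], "turn": 0}, {"offset": [-0.3, 0.3, 31.5], "turn": 0}])

```text
clock: 3.1
position: [0.5783, -0.0589, 0.1216]
tool_rot: [-179.8, 0.1, 87.6]
contact_force: [0.9, -0.3, 0.2]
width: 0.001
```

Run:
```python
from h import *
d=grab("scene","pics/s1.png"); print(bot.observe()["position"])
cv2.imwrite("pics/s1c.png",cv2.resize(d["img"][120:280,210:400],None,fx=3.7,fy=3.7,interpolation=cv2.INTER_CUBIC))
```

```text
[ 0.57926269 -0.05911136  0.12304099]
```

View pics/s1c.png

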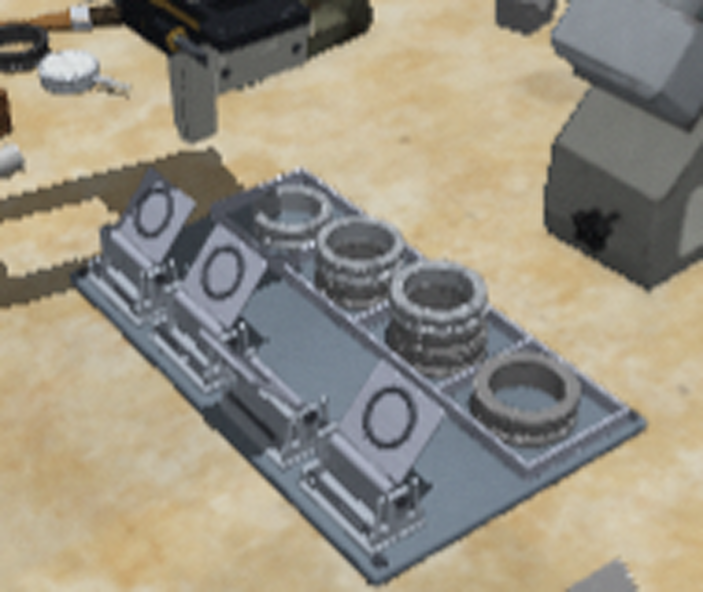

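The closed fingertip is at crop (195,138), behind and above the left tag, whose free edge runs from (150,170) to (195,205). I'll check that against the projection.

Run:
```python
from h import *
p=bot.observe()["position"]
q=proj("pics/s1.png",[p,[.5575,-.0586+.03,.089],[.5575,-.0586-.03,.089],[.5443,-.326+.03,.089],[.5443,-.326-.03,.089]]);print(((q-[210,120])*3.7).round())
```

```text
[[194. 134.]
 [148. 167.]
 [196. 203.]
 [375. 359.]
 [443. 411.]]
```

apply_moves(deltas=[{"offset": [0, 0, 1.5], "turn": 0}, {"offset": [0, 0, 3], "turn": 0}, {"offset": [0, 0, 4], "turn": 0}, {"offset": [0, 0, 4.5], "turn": 0}, {"offset": [0, -0.5, 4.5], "turn": 0}, {"offset": [0, -1, 4.5], "turn": 0}, {"offset": [0, -1.5, 4.5], "turn": 0}, {"offset": [0, -2, 4.5], "turn": 0}, {"offset": [0, -2.5, 4.5], "turn": 0}, {"offset": [0, -3, 4.5], "turn": 0}])

```text
clock: 4.15
position: [0.5489, -0.058, 0.0784]
tool_rot: [-179.9, 0.1, 87.6]
contact_force: [0.1, -0.2, 0.3]
width: 0.007
```

apply_moves(deltas=[{"offset": [0, -0.6, 0], "turn": 0}, {"offset": [0, -1.2, 0], "turn": 0}, {"offset": [0, -1.8, 0], "turn": 0}, {"offset": [0, -2.4, 0], "turn": 0}, {"offset": [0, -3, 0], "turn": 0}, {"offset": [0, -3.4, 0], "turn": 0}, {"offset": [0, -3.4, 0], "turn": 0}, {"offset": [0, -3.4, -1], "turn": 0}, {"offset": [0, -3.4, -3.5], "turn": 0}, {"offset": [0, -3.4, -6], "turn": 0}])

```text
clock: 5.15
position: [0.5148, -0.0564, 0.1394]
tool_rot: [-179.9, 0.1, 87.6]
contact_force: [1.7, -0.4, -0.5]
width: 0.006
```

apply_moves(deltas=[{"offset": [-1.5, 1, 0], "turn": 0}, {"offset": [-4, 3, 0], "turn": 0}, {"offset": [-6.5, 5, 0], "turn": 0}, {"offset": [-8.5, 6.4, 0], "turn": 0}, {"offset": [-8.9, 6.4, 0], "turn": 0}, {"offset": [-8.9, 6.4, 2], "turn": 0}, {"offset": [-8.9, 6.4, 4], "turn": 0}, {"offset": [-8.9, 6.4, 5.5], "turn": 0}, {"offset": [-8.9, 6.4, 6.1], "turn": 0}, {"offset": [-8.9, 6.4, 6.1], "turn": 0}])

```text
clock: 6.15
position: [0.5741, -0.1474, 0.0776]
tool_rot: [-179.8, 0.1, 87.6]
contact_force: [0.7, -0.3, 0.4]
width: 0.006
```

Run:
```python
from h import *
d=grab("scene","pics/s2.png"); print(bot.observe()["position"])
cv2.imwrite("pics/s2c.png",cv2.resize(d["img"][120:280,210:400],None,fx=3.7,fy=3.7,interpolation=cv2.INTER_CUBIC))
```

```text
[ 0.5748562  -0.14777113  0.07862369]
```

View pics/s2c.png

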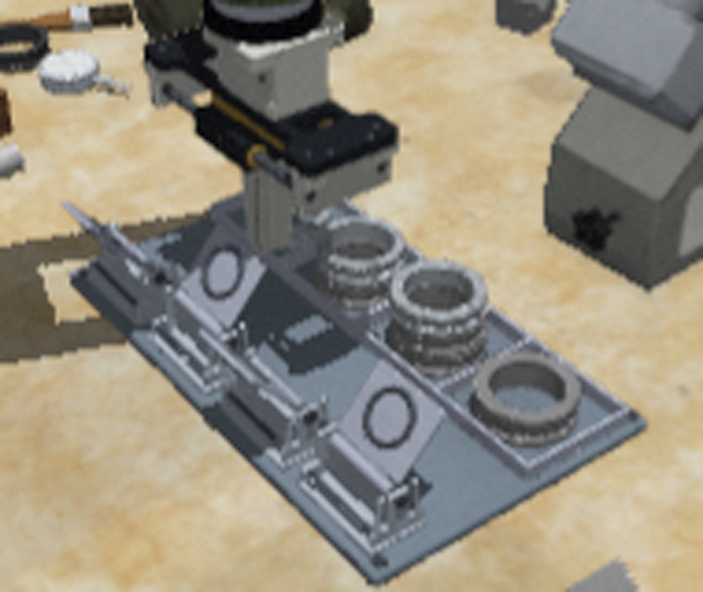

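The left tag now leans towards the robot (its edge is at crop (65,205)), and the finger stands behind tag B at (270,245). I'll push B.

apply_moves(deltas=[{"offset": [0, -0.6, 0], "turn": 0}, {"offset": [0, -1.2, 0], "turn": 0}, {"offset": [0, -1.8, 0], "turn": 0}, {"offset": [0, -2.4, 0], "turn": 0}, {"offset": [0, -3, 0], "turn": 0}, {"offset": [0, -3.6, 0], "turn": 0}, {"offset": [0, -4.2, 0], "turn": 0}, {"offset": [0, -4.8, 0], "turn": 0}, {"offset": [0, -5.4, 0], "turn": 0}, {"offset": [0, -6, 0], "turn": 0}])

```text
clock: 7.2
position: [0.5143, -0.1452, 0.0787]
tool_rot: [-179.9, 0.1, 87.6]
contact_force: [-0.4, 1.2, -0.6]
width: 0.003
```

apply_moves(deltas=[{"offset": [0, -0.4, 0], "turn": 0}, {"offset": [0, -0.4, 0], "turn": 0}, {"offset": [0, -0.4, -1], "turn": 0}, {"offset": [0, -0.4, -3.5], "turn": 0}, {"offset": [0, -0.4, -6], "turn": 0}, {"offset": [-4, 1.6, -6.5], "turn": 0}, {"offset": [-8, 3.6, -6.5], "turn": 0}, {"offset": [-12, 5.6, -6.5], "turn": 0}, {"offset": [-16, 6.5, -6.5], "turn": 0}, {"offset": [-18, 6.5, -6.5], "turn": 0}])

```text
clock: 8.2
position: [0.5727, -0.3309, 0.1444]
tool_rot: [-179.9, 0.2, 87.6]
contact_force: [-0.6, 0.5, -0.5]
width: 0.005
```

apply_moves(deltas=[{"offset": [0.3, -0.4, 0], "turn": 0}, {"offset": [0.3, -0.4, 2], "turn": 0}, {"offset": [0.3, -0.4, 4], "turn": 0}, {"offset": [0.3, -0.4, 6], "turn": 0}, {"offset": [0.3, -0.4, 6.6], "turn": 0}, {"offset": [0.3, -1, 6.6], "turn": 0}, {"offset": [0.3, -1.6, 6.6], "turn": 0}, {"offset": [0.3, -2.2, 6.6], "turn": 0}, {"offset": [0.3, -2.8, 6.6], "turn": 0}, {"offset": [0.3, -3.4, 6.6], "turn": 0}])

```text
clock: 9.2
position: [0.5385, -0.327, 0.0794]
tool_rot: [-180.0, 0.2, 87.6]
contact_force: [-0.1, -0.3, -0.2]
width: 0.004
```

apply_moves(deltas=[{"offset": [0, -0.6, 0], "turn": 0}, {"offset": [0, -1.2, 0], "turn": 0}, {"offset": [0, -1.8, 0], "turn": 0}, {"offset": [0, -2.4, 0], "turn": 0}, {"offset": [0, -3, 0], "turn": 0}, {"offset": [0, -3.4, 0], "turn": 0}, {"offset": [0, -3.4, 0], "turn": 0}, {"offset": [0, -3.4, -1], "turn": 0}, {"offset": [0, -3.4, -3.5], "turn": 0}, {"offset": [0, -3.4, -6], "turn": 0}])

```text
clock: 10.2
position: [0.5045, -0.325, 0.1403]
tool_rot: [-179.9, 0.2, 87.6]
contact_force: [-0.4, 0.3, -0.8]
width: 0.002
```

apply_moves(deltas=[{"offset": [2, -1.5, 0], "turn": 0}, {"offset": [5, -3.2, 0], "turn": 0}, {"offset": [8, -5, 0], "turn": 0}, {"offset": [9, -5.8, 0], "turn": 0}, {"offset": [9, -5.8, 0], "turn": 0}, {"offset": [9, -5.8, 2], "turn": 0}, {"offset": [9, -5.8, 4], "turn": 0}, {"offset": [9, -5.8, 5.5], "turn": 0}, {"offset": [9, -5.8, 6.2], "turn": 0}, {"offset": [9, -5.8, 6.2], "turn": 0}])

```text
clock: 11.2
position: [0.4498, -0.2328, 0.0771]
tool_rot: [-179.8, 0.1, 87.5]
contact_force: [-0.5, 0.2, -0.6]
width: 0.004
```

Run:
```python
from h import *
d=grab("scene","pics/s3.png"); print(bot.observe()["position"])
cv2.imwrite("pics/s3c.png",cv2.resize(d["img"][120:280,210:400],None,fx=3.7,fy=3.7,interpolation=cv2.INTER_CUBIC))
```

```text
[ 0.45029248 -0.23307741  0.07799691]
```

View pics/s3c.png

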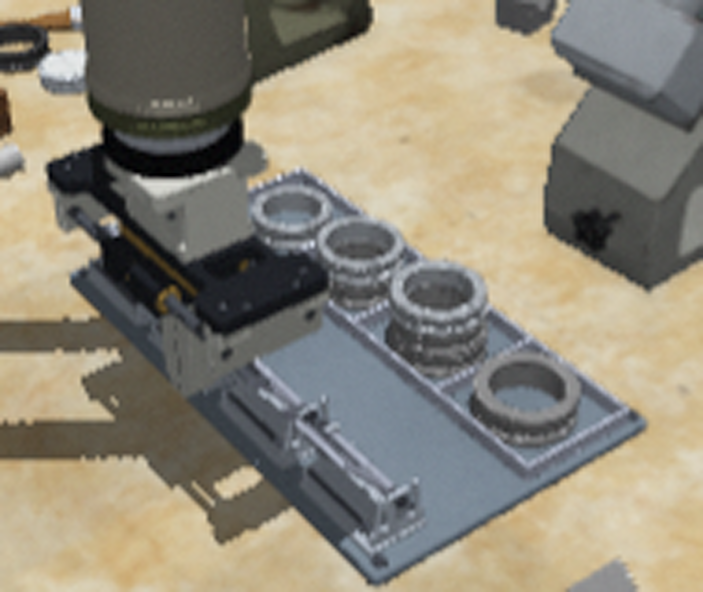

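Tag D has turned over (around crop (345,470)), and the fingers stand on the robot side of tag C at (190,390). I'll push C towards its bin.

apply_moves(deltas=[{"offset": [0, 0.6, 0], "turn": 0}, {"offset": [0, 1.2, 0], "turn": 0}, {"offset": [0, 1.8, 0], "turn": 0}, {"offset": [0, 2.4, 0], "turn": 0}, {"offset": [0, 3, 0], "turn": 0}, {"offset": [0, 3.6, 0], "turn": 0}, {"offset": [0, 4.2, 0], "turn": 0}, {"offset": [0, 4.8, 0], "turn": 0}, {"offset": [0, 5.4, 0], "turn": 0}, {"offset": [0, 6, 0], "turn": 0}])

```text
clock: 12.25
position: [0.5108, -0.2356, 0.0778]
tool_rot: [-179.9, 0.2, 87.5]
contact_force: [-0.2, -0.1, 0.8]
width: 0.005
```

apply_moves(deltas=[{"offset": [0, 0.5, 0], "turn": 0}, {"offset": [0, 0.5, 0], "turn": 0}, {"offset": [0, 0.5, -1], "turn": 0}, {"offset": [0, 0.5, -4], "turn": 0}, {"offset": [0, 0.5, -8], "turn": 0}, {"offset": [0, 0, -12], "turn": 0}, {"offset": [0, -3, -16], "turn": 0}, {"offset": [0, -7, -20], "turn": 0}, {"offset": [0, -11, -23], "turn": 0}, {"offset": [0, -13, -24], "turn": 0}])

```text
clock: 13.25
position: [0.38, -0.2297, 0.3227]
tool_rot: [179.8, 0.4, 87.5]
contact_force: [0.1, -0.0, 0.7]
width: 0.005
```

Run:
```python
from h import *
d=grab("scene","pics/s4.png"); e=grab("top","pics/t4.png"); print(bot.observe()["position"])
a=cv2.resize(d["img"][140:300,220:400],(450,400),interpolation=cv2.INTER_CUBIC)
b=cv2.resize(e["img"][160:265,205:375],(350,216),interpolation=cv2.INTER_CUBIC)
c=cv2.resize(cv2.imread("pics/top0.png")[160:265,205:375],(350,216),interpolation=cv2.INTER_CUBIC)
o=np.zeros((440,800,3),np.uint8); o[:400,:450]=a;o[:216,450:]=b;o[220:436,450:]=c
cv2.imwrite("pics/fin.png",o)
```

```text
[ 0.38007964 -0.23020481  0.32267642]
```

View pics/fin.png

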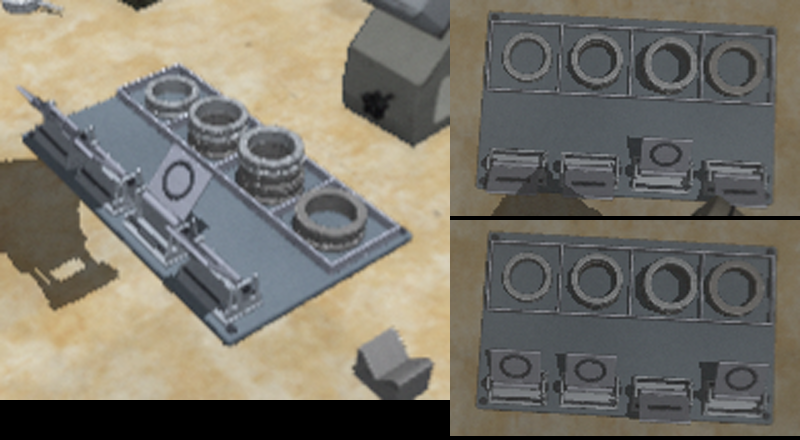

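The three-ring bin's tag shows the ring at (665,153). The other three show the bar and lean towards the robot, and the rings haven't moved between the before and after views.

```bash
python3 -c "
from plant import bot
print(bot.job_done())"
```

```text
the job is handed in; nothing more can be done
None
```

I flipped all four tags, since each one was wrong at the start, and handed the job in at about 13 s of the 61 s allowed. The bins hold 1, 2, 3 and 1 rings from left to right.

I pushed each tag over its hinge with the closed fingertips. The force readings at the end of each move stayed under about 2 N.

- **Tags:** in the last top and scene pictures, only the three-ring bin's tag shows the ring face and leans towards its bin. The other three show the bar and lean towards the robot.
- **Rings:** they sit where they were in the first picture, by eye.
- **Loose things:** the arm never went down near them. I did not measure their positions again.
- **Robot:** it was clear of everything at hand-in, and no check failed or disagreed.

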